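Nip a bar in the bench end-clamp

TASK

Clamp the aluminium bar in the bench fixture: free the blue sliding jaw by lifting its red cam lever, slide the jaw along the bed so that its spring pad pushes the bar home against the brass stop screw and the pad is squeezed in about half way (about half of its yellow band gone), then fold the red lever fully down again so that the jaw stays locked and the bar stays nipped under that pressure. The jaw springs back if it is let go before it is locked, so keep it pressed while you fold the lever. Then let go, and leave the wrench, the tin and the wooden tray where they are.

Things in the scene. Friction and masses are not known exactly. Their poses are not given: they have to be found in the camera images.
- rig: bench fixture on a green base plate 120 x 440 x 12 mm. Origin under the bed's middle at bench height; y runs along the bed, +x away from the robot. Steel bed 54 mm wide, top 35 mm up; behind it a dark fence rail (x 28..50 mm), top 63 mm up; in front a lip (x -26..-18 mm), top 43 mm up. End stop at its -y end, blue jaw at its +y end
- endstop: green fixed block 55 x 40 x 52 mm on the bed; origin under its middle. From its +y face, 55 mm above the bench, stands a steel screw with a brass head (30 mm across) that the bar must meet. The head's face is 10 to 36 mm out from the block's face, set differently each time and not measured; pushing does not move it
- bar: loose square aluminium bar, 40 x 150 x 40 mm (long along rig y), 0.3 to 0.55 kg, lying on the bed between fence and lip, not yet against the stop screw. Origin: centre of its underside; y along its length
- carriage (a joint): travel of the blue sliding jaw (block 60 mm long along y) in m: 0 with the jaw's middle at rig y +175 mm, growing as it slides to rig -y, towards the bar and the stop; range 0 to 0.15. Free running it drags with about 2 N. Locked, it holds against about 20 N
- pad: round black spring pad 36 mm across on the jaw's side towards the bar, its rod with an 8 mm yellow band next to the jaw. Origin: centre of the face that meets the bar, 55 mm above the bench; relaxed it is 60 mm from the jaw's middle. Springs in 8 mm at most, 2 N per mm; right is about 4 mm, 8 N. Pushing the bar along the bed alone takes about 1 to 4 N
- lever (a joint): angle of the red cam lever (rad): 0 folded down, locked, level, pointing to rig -x (to the robot); grows as it is lifted, to 1.3. The jaw runs free above about 0.65; the cam grips from about 0.5 downwards and is fully locked at 0 (under 0.08). It takes about 5 to 10 N at the grip to pass the tight spot; it stays where it is left
- lever_grip (a point): middle of the red lever's grip, 122 mm from the hinge; the red grip is 66 mm long, 24 mm wide (along rig y) and 16 mm thick, with free space below and beside it; 78 mm above the bench when locked
- lever_hinge (a point): point on the lever's hinge axis in the middle of its width, 78 mm above the bench; moves with the jaw; the axis runs along rig y. The lever's highest end is 152 mm from it
- wrench: loose steel wrench, 190 mm long, lying on the bench; bystander. Origin: underside of its middle
- tin: loose closed tin with blue label, 72 mm across, 100 mm high, standing on the bench; bystander. Origin: centre of its underside
- offcuts: loose open wooden tray, 170 x 90 x 50 mm, on the bench beyond the fixture's end-stop end; bystander. Origin: centre of its underside
Mind the look-alikes: they are no part of the job. Leave any black look-alike of the bar alone.

How it is judged:
By the outcome, as a careful person would: the job done as asked, in the order asked, and still so for the second after the job is handed in, with the robot touching nothing.
It also fails if it takes over 48 s, if anything falls off the work surface, if the arm or the gripper's body presses on something with over 40 N, if the wrist force passes 120 N, or if a joint passes its speed limit or range.

ROBOT

A 6-joint arm with a two-finger parallel gripper is mounted at the origin on the work surface. World frame = base frame: x ahead of the robot, y to its left, z up, the work surface at z = 0. Lengths are in m, angles in rad, forces in N, time in s.
With the tool pointing down it reaches from about 0.35 to 0.975 m from the base axis. Payload 17.4 kg.
Tool frame: the origin (TCP) lies midway between the tips of the shut fingers; the grasp point (between the pads) lies 19 mm behind it; z points along the fingers, y is the line along which they close (so a half turn about z gives the same grasp; the last joint's range is limited). The gripper opens to 85 mm and grips with 20 to 120 N. Pads are 22 mm wide; open, the fingers measure 114 mm over their backs; the gripper's body (76 mm by 85 mm) begins 54 mm behind the grasp point. The pads swing forward as they close: fully open they stand 13 mm farther back than shut.
Start: joints at [-1.328, 0.116, 1.442, -0, 1.584, -0.038], TCP at [0.187, -0.649, 0.231] pointing down, gripper open.
Joint ranges: [-2.83, 2.83], [-0.83, 2.19], [0.07, 2.5], [-1.14, 4.28], [0.01, 3], [-2.97, 2.97]. Speed limits (rad/s): [1.89, 1.89, 2.22, 3.14, 3.14, 3.14].

INTERFACE

Orientations are given as a unit quaternion [w, x, y, z].
In Python, from cell import arm gives the robot as it stands.
- The arm moves only by the tool send_rows, never from a script. Its argument "motion" is a list that holds one entry, the list of rows, each a list of 7 numbers: the turn, a rotation vector about the tool's x, y, z normalised to -1 to 1, where 1 is pi/2 rad, then the shift along the tool's x, y, z normalised to -1 to 1, where 1 is 0.6 m, then the finger opening in mm, from 0 to 85.4. A call has 1 to 8 rows; each row is the pose to reach, as a shift and turn from the pose commanded when the call began, along the tool's axes at that moment; what a row does not reach only later rows make up. A row lasts 1/12 s, in which the tool goes at most 41.7 mm and 7.16 degrees, less where a joint would pass 70% of its speed; a pose out of reach is approached as far as the arm can. A call with a number of a shift or a turn outside -1 to 1 is refused whole. A call with a gripper value outside its range is refused whole. The fingers move at their own pace and stop on an object; the grip force is fixed at half the most. Time passes only in rows, so rows that repeat a pose let the fingers close. It gives the time, the measured TCP pose, the force, the opening and the grip force at its end, in the units of the state.
- arm.read_state(): the state, without advancing time (a new reading comes with each control period).
- arm.snapshot(name): name is "side" or "top" or "wrist"; returns a dict with "color" (420x560x3 uint8, blue, green, red), "fx", "fy", "cx", "cy" (pixels), "xyz" and "orientation" of the camera in the world. Camera axes: x right, y up, looking along -z (the intrinsics and any distortion apply to the point x, -y, -z); pixel columns grow to the right and rows downward; lengths in m; the calibration is good to about 2 mm. A picture is of the moment at which its call begins. There is no depth.
- arm.sign_off(): hands the job in; it is judged then, once.
Trained networks look in a picture, given as the dict that the camera call returned (one of the last four; its "shot" number tells which), for a name from the list of things; names that differ only in an ending like _2 or _b are one class to them, and where a whole thing is asked for, a point or a joint stands for the part that bears it (a point fixed in the world has none). Each returns a list of dicts, best first, with "score" (0 to 1); they miss things now and then, are a little off and sometimes report something else, mostly with a low value. They report only what shows in the picture. A call takes as long as a camera call. They do not tell look-alikes from the thing itself.
- arm.recognise(picture, target): "rect" ([left, top, right, bottom] in pixels, round what is visible of it).
The state is a dict: "time_s": time; "qpos": joint angles; "joint_vel": joint speeds; "joint_torque": joint torques, N m; "tool_pos": TCP position; "tcp_rot": TCP orientation; "force": force on the tool from outside, world axes, zero at the start; "torque": the same for the moment, N m; "opening": finger opening in m; "gripper_force": force on a finger pad.
Only numpy, scipy, OpenCV 4.12 (cv2) and the standard library are available. Lean on these libraries where they do the work, as an engineer would, in place of code of your own. Each camera call takes 0.05 s, during which the arm holds its last target. There are 200 camera calls.

## Working session

There is one attempt and no reset: what is moved stays moved. The work goes in short steps, Python scripts to look and compute and a tool call to move; the robot and the scene stay as the last step left them, time stands still between calls to the robot, and variables do not carry over. Pictures are saved under pics/ and viewed, at most 10 in all, crops included, and the job is handed in when it is done.

Besides the shell and the picture viewer there is one more tool, called after "Emit:" as name(argument=value, ...), one argument or row to a line, values as JSON. send_rows: Moves the arm, as the interface text tells. Scaled input: -1 to 1 covers 0.6 m each way for a shift and pi/2 rad each way for a turn. Its arguments: {"type":"object","properties":{"motion":{"type":"array","items":{"type":"array","items":{"type":"array","items":{"type":"number"}}}}},"required":["motion"]}

```bash
mkdir -p pics; ls; cat > h.py <<'E'
import numpy as np, cv2
from cell import arm
from scipy.spatial.transform import Rotation as R
def rot(q): return R.from_quat([q[1],q[2],q[3],q[0]])
def ray(p,u,v):
    d=np.array([(u-p['cx'])/p['fx'],-(v-p['cy'])/p['fy'],-1.])
    return np.array(p['xyz']),rot(p['orientation']).apply(d)
def atz(p,u,v,z):
    o,d=ray(p,u,v); return o+d*(z-o[2])/d[2]
def proj(p,X):
    c=rot(p['orientation']).inv().apply(np.array(X)-p['xyz'])
    return p['cx']-p['fx']*c[0]/c[2], p['cy']+p['fy']*c[1]/c[2]
def tri(obs):
    A=np.zeros((3,3));b=np.zeros(3)
    for p,u,v in obs:
        o,d=ray(p,u,v);d=d/np.linalg.norm(d);M=np.eye(3)-np.outer(d,d);A+=M;b+=M@o
    return np.linalg.solve(A,b)
E
python3 - <<'E'
from h import *
s=arm.read_state();print(s)
for n in("side","top"):
    p=arm.snapshot(n);cv2.imwrite(f"pics/{n}0.png",p['color'])
    print({k:v for k,v in p.items() if k!='color'})
    for t in("rig","endstop","bar","carriage","pad","lever","lever_grip","lever_hinge","wrench","tin","offcuts"):
        try: print(t,[( [round(x) for x in r['rect']],round(r['score'],2)) for r in arm.recognise(p,t)[:3]])
        except Exception as e: print(t,e)
E
```

```text
pics
{'time_s': 0.0, 'qpos': array([-1.32777402e+00,  1.16470794e-01,  1.44227659e+00, -1.10737059e-05,
        1.58401013e+00, -3.77877083e-02]), 'joint_vel': array([ 2.69702705e-04, -4.93175775e-04,  6.23484255e-04,  1.36538563e-03,
        5.09737136e-05, -6.37248717e-06]), 'joint_torque': array([-3.35050399e-04, -7.31984925e+01, -6.32486629e+01, -7.08029756e-05,
        6.40297818e-03, -1.38076174e-05]), 'tool_pos': array([ 0.1870138 , -0.64836868,  0.23056539]), 'tcp_rot': array([-5.78800925e-04,  9.90159241e-01,  1.39944055e-01, -6.51700417e-05]), 'force': array([ 0.16727591, -0.17495091, -0.36665587]), 'torque': array([-0.02128319,  0.02227613, -0.03013713]), 'gripper_force': 0.0, 'opening': 0.08546995008415643}
{'fx': 527.9177249210792, 'fy': 527.9177249210792, 'cx': 268.1740094134875, 'cy': 202.9251628672515, 'xyz': array([0.08179096, 0.97853185, 0.88361853]), 'orientation': array([-0.21471262, -0.09999698,  0.44657289,  0.86282776]), 'shot': 1}
rig [([197, 170, 301, 301], 0.81)]
endstop [([267, 170, 290, 194], 0.91)]
bar [([312, 228, 362, 277], 0.76), ([240, 192, 274, 241],
[... 509 characters left out ...]
z': array([0.33431478, 0.01886731, 1.10733128]), 'orientation': array([ 0.71758658,  0.07190856, -0.07002841, -0.68919857]), 'shot': 2}
rig [([195, 169, 356, 241], 0.59)]
endstop [([324, 172, 361, 198], 0.74)]
bar [([270, 96, 292, 157], 0.75), ([261, 248, 304, 302], 0.61), ([259, 183, 316, 201], 0.58)]
carriage [([206, 174, 242, 240], 0.92), ([100, 156, 136, 195], 0.6)]
pad [([236, 187, 239, 202], 0.6)]
lever [([215, 177, 227, 241], 0.67)]
lever_grip [([211, 179, 230, 236], 0.58), ([197, 170, 357, 239], 0.56)]
lever_hinge [([205, 174, 246, 237], 0.76)]
wrench [([369, 260, 391, 334], 0.55), ([325, 172, 359, 196], 0.18)]
tin [([101, 156, 138, 193], 0.57)]
offcuts [([424, 194, 466, 260], 0.96)]
```

View pics/side0.png

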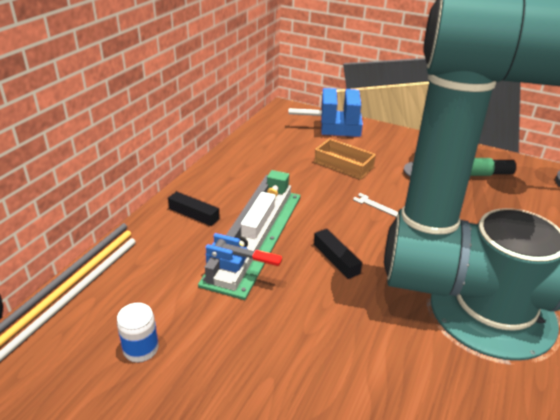

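View pics/top0.png

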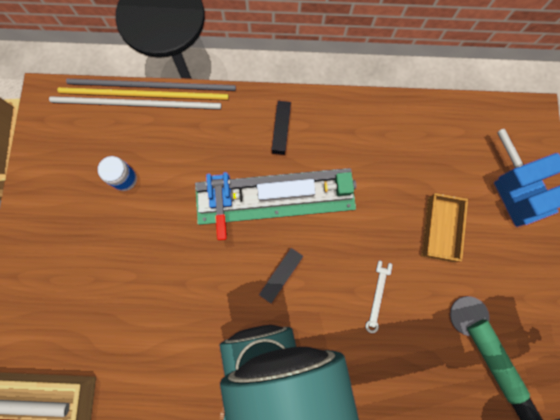

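The side view shows the fixture from (205,285) to (300,190), with the jaw at about (235,250) and the red grip at about (266,258). The top view shows the bar at (286,190), the grip at (221,227), the brass head at (328,186) and the green base's front edge from (198,224) to (356,209). The black bars are look-alikes.

```bash
cat >> h.py <<'E'
def red(p):
    h=cv2.cvtColor(p['color'],cv2.COLOR_BGR2HSV)
    m=(((h[...,0]<5)|(h[...,0]>174))&(h[...,1]>200)&(h[...,2]>110)).astype(np.uint8)
    return m
def green(p):
    h=cv2.cvtColor(p['color'],cv2.COLOR_BGR2HSV)
    return ((h[...,0]>58)&(h[...,0]<85)&(h[...,1]>110)&(h[...,2]>50)).astype(np.uint8)
def box(m,roi):
    z=np.zeros_like(m);l,t,r,b=roi;z[t:b,l:r]=m[t:b,l:r]
    n,lab,st,c=cv2.connectedComponentsWithStats(z)
    i=1+np.argmax(st[1:,4]);pts=np.argwhere(lab==i)[:,::-1].astype(np.float32)
    return cv2.minAreaRect(pts),st[i],c[i]
E
python3 - <<'E'
from h import *
t=arm.snapshot("top");s=arm.snapshot("side")
a=box(red(t),(200,200,245,250));b=box(red(s),(235,240,295,275));print(a,b)
print("grip",tri([(t,*a[2]),(s,*b[2])]))
# green base quad
g=green(t);z=np.zeros_like(g);z[160:235,185:365]=g[160:235,185:365]
pts=np.argwhere(z)[:,::-1]
W=np.array([atz(t,u,v,.012)[:2] for u,v in pts])
r=cv2.minAreaRect(W.astype(np.float32));print(r,cv2.boxPoints(r))
print("n",len(W))
for nm,roi in(("barT",(255,180,318,203)),):
    h=cv2.cvtColor(t['color'],cv2.COLOR_BGR2HSV);m=((h[...,1]<60)&(h[...,2]>190)).astype(np.uint8)
    q=box(m,roi);print(nm,q[0],[atz(t,*c,.075) for c in cv2.boxPoints(q[0])])
E
```

```text
(((220.83795166015625, 227.55519104003906), (23.335783004760742, 9.218048095703125), 85.2363510131836), array([216, 216,  11,  24,  92], dtype=int32), array([221.01086957, 227.08695652])) (((266.36553955078125, 260.11383056640625), (27.32196617126465, 6.477548122406006), 4.763641834259033), array([253, 256,  28,   9, 101], dtype=int32), array([267.64356436, 260.12871287]))
grip [0.48996434 0.16361155 0.07182978]
((0.5899654626846313, 0.026506006717681885), (0.1019631177186966, 0.4325964152812958), 7.8893141746521) [[ 0.50977737  0.23375925]
 [ 0.5691555  -0.19474268]
 [ 0.67015356 -0.18074724]
 [ 0.6107754   0.2477547 ]]
n 1085
barT ((286.0, 191.0), (22.0, 62.0), 90.0) [array([0.62123049, 0.08221937, 0.075     ]), array([ 0.62790625, -0.08211193,  0.075     ]), array([ 0.56812565, -0.08327379,  0.075     ]), array([0.56153745, 0.07922329, 0.075     ])]
```

Emit:
send_rows(
  motion=[
    [[0, 0, 0.09, 0.58, -0.8, -0.12, 85], [0, 0, 0.09, 0.58, -0.8, -0.12, 85], [0, 0, 0.09, 0.58, -0.8, -0.12, 85], [0, 0, 0.09, 0.58, -0.8, -0.12, 85], [0, 0, 0.09, 0.58, -0.8, -0.12, 85], [0, 0, 0.09, 0.58, -0.8, -0.12, 85], [0, 0, 0.09, 0.58, -0.8, -0.12, 85], [0, 0, 0.09, 0.58, -0.8, -0.12, 85]],
  ],
)

```text
time_s: 1.97
tool_pos: [0.2995, -0.3355, 0.2718]
tcp_rot: [0.0, 0.998, 0.069, 0.0]
force: [1.8, 0.2, 0.2]
opening: 0.0851
gripper_force: 0.0
```

```bash
cat >> h.py <<'E'
RX=np.array([.99,.137,0]);
def tilt(yaw,t):  # tool x along rig x at t=0; t>0: fingers lean to +x (away from robot)
    base=R.from_matrix(np.array([[np.cos(yaw),np.sin(yaw),0],[np.sin(yaw),-np.cos(yaw),0],[0,0,-1]]).T.T)
    return base*R.from_euler('y',t)
def rel(pos,Rt,s=None):
    s=s or arm.read_state();Rc=rot(s['tcp_rot'])
    return np.round(np.r_[(Rc.inv()*Rt).as_rotvec()/(np.pi/2),Rc.inv().apply(np.array(pos)-s['tool_pos'])/.6],4)
E
python3 - <<'E'
from h import *
s=arm.read_state();print(s['time_s'],s['tool_pos'],rot(s['tcp_rot']).as_matrix(),s['qpos'])
print(tilt(.138,.4).as_matrix())
print(rel([.46,.10,.33],tilt(.138,0)))
E
```

```text
1.9667 [ 0.29945367 -0.33546081  0.27179382] [[ 9.90373567e-01  1.38419837e-01  3.82704354e-04]
 [ 1.38419982e-01 -9.90373546e-01 -3.83682408e-04]
 [ 3.25911012e-04  4.32962845e-04 -9.99999853e-01]] [-8.98826632e-01 -3.94831597e-01  1.83584603e+00  6.11600712e-05
  1.70003971e+00  5.33111796e-01]
[[ 9.12304561e-01  1.37562405e-01  3.85716182e-01]
 [ 1.26703365e-01 -9.90493102e-01  5.35693237e-02]
 [ 3.89418342e-01 -3.46944695e-18 -9.21060994e-01]]
[ 3.000e-04 -2.000e-04  6.000e-04  3.655e-01 -6.817e-01 -9.720e-02]
```

Emit:
send_rows(
  motion=[
    [[0, 0, 0, 0.37, -0.68, -0.1, 85], [0, 0, 0, 0.37, -0.68, -0.1, 85], [0, 0, 0, 0.37, -0.68, -0.1, 85], [0, 0, 0, 0.37, -0.68, -0.1, 85], [0, 0, 0, 0.37, -0.68, -0.1, 85], [0, 0, 0, 0.37, -0.68, -0.1, 85], [0, 0, 0, 0.37, -0.68, -0.1, 85], [0, 0, 0, 0.37, -0.68, -0.1, 85]],
  ],
)

```text
time_s: 2.63
tool_pos: [0.4155, -0.0256, 0.3149]
tcp_rot: [0.0, 0.998, 0.07, 0.001]
force: [0.4, -0.9, -0.4]
opening: 0.0851
gripper_force: 0.0
```

Emit:
send_rows(
  motion=[
    [[0, 0, 0, 0.1, -0.19, -0.03, 85], [0, 0, 0, 0.1, -0.19, -0.03, 85], [0, 0, 0, 0.1, -0.19, -0.03, 85], [0, 0, 0, 0.1, -0.19, -0.03, 85], [0, 0, 0, 0.1, -0.19, -0.03, 85]],
  ],
)

```text
time_s: 3.05
tool_pos: [0.4594, 0.0954, 0.3321]
tcp_rot: [-0.0, 0.997, 0.072, -0.0]
force: [0.1, -0.9, 0.3]
opening: 0.0853
gripper_force: 0.0
```

```bash
python3 - <<'E'
from h import *
s=arm.read_state();print(s['time_s'],s['tool_pos'],s['qpos'])
p=arm.snapshot("wrist");cv2.imwrite("pics/w1.png",p['color'])
np.save("w1.npy",p,allow_pickle=True)
print({k:v for k,v in p.items() if k!='color'})
for t in("bar","carriage","pad","lever","lever_grip","endstop"):
    print(t,[( [round(x) for x in r['rect']],round(r['score'],2)) for r in arm.recognise(p,t)[:2]])
E
```

```text
3.05 [0.45939883 0.09542777 0.33210414] [ 1.50354454e-01 -3.43555417e-01  1.70167104e+00  1.35803911e-04
  1.78400152e+00  1.57802283e+00]
{'fx': 376.0507167399578, 'fy': 376.0507167399578, 'cx': 280.74226687264024, 'cy': 213.38226320887964, 'xyz': array([0.53838573, 0.10560022, 0.47502939]), 'orientation': array([ 0.74626272, -0.11946916,  0.10421639, -0.64649673]), 'shot': 5}
bar [([291, 178, 398, 288], 0.87), ([318, 16, 477, 65], 0.72)]
carriage [([180, 2, 277, 165], 0.97)]
pad [([257, 22, 278, 62], 0.6)]
lever [([199, 0, 232, 163], 0.66)]
lever_grip [([194, 1, 234, 166], 0.56)]
endstop [([484, 10, 560, 74], 0.69)]
```

View pics/w1.png

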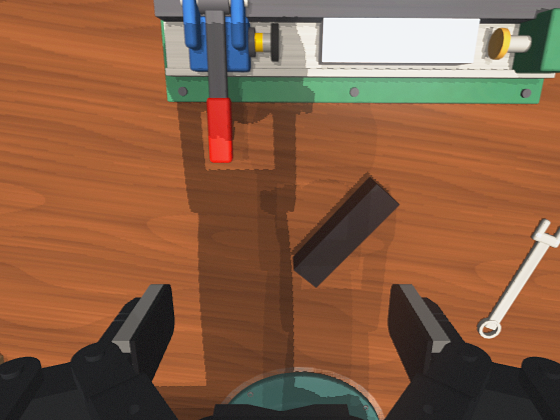

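The wrist view shows the red grip at about (220,130), the yellow band at (259,42), the pad face at x=278, the bar top from x=323 to 479, and the brass head's face at about x=489. The plate's front edge runs along row 102.

```bash
python3 - <<'E'
from h import *
p=np.load("w1.npy",allow_pickle=True).item()
b=box(red(p),(190,90,250,175));print(b)
e1=atz(p,166,102,.012);e2=atz(p,541,103,.012);print(e1,e2,np.linalg.norm(e1-e2))
d=(e1-e2);yaw=np.arctan2(-d[0],d[1]);ry=d/np.linalg.norm(d);rx=np.array([ry[1],-ry[0],0]);o=(e1+e2)/2+.06*rx;o[2]=0
print("yaw",yaw,"o",o)
f=lambda X:(np.array([(X-o)@rx,(X-o)@ry,X[2]]).round(4))
for n,u,v,z in(("grip top near",219,160,.086),("grip c",220,130,.086),("grip far",219,98,.086),("padface",278,42,.055),("bar+y",322,62,.075),("bar-y",475,66,.075),("bar+y far",323,20,.075),("bar -y far",480,20,.075),("brass",488,43,.055),("jaw L",190,70,.06),("jawR",250,70,.06),("bandL",255,42,.055),("bandR",264,42,.055)):
    X=atz(p,u,v,z);print(n,X.round(4),f(X))
t=arm.snapshot("top");s=arm.snapshot("side")
a=box(red(t),(200,200,245,250))[2];c=box(red(s),(235,240,295,275))[2]
for ob in([(p,*b[2]),(t,*a)],[(p,*b[2]),(s,*c)],[(p,*b[2]),(s,*c),(t,*a)]):
    X=tri(ob);print("grip tri",X,f(X))
E
```

```text
(((219.4193572998047, 129.92721557617188), (64.94029235839844, 23.37952995300293), 87.0643310546875), array([ 207,   98,   26,   65, 1258], dtype=int32), array([218.78139905, 127.19316375]))
[0.50504689 0.23827212 0.012     ] [ 0.56700585 -0.20037426  0.012     ] 0.44300063194972605
yaw 0.14032206348619125 o [0.59543663 0.02734065 0.        ]
grip top near [0.4601 0.1597 0.086 ] [-0.1155  0.15    0.086 ]
grip c [0.4908 0.1615 0.086 ] [-0.0848  0.1475  0.086 ]
grip far [0.5217 0.1653 0.086 ] [-0.0538  0.147   0.086 ]
padface [0.5835 0.1154 0.055 ] [0.0005 0.0888 0.055 ]
bar+y [0.5696 0.0693 0.075 ] [-0.0197  0.0452  0.075 ]
bar-y [ 0.5876 -0.0815  0.075 ] [-0.023  -0.1066  0.075 ]
bar+y far [0.6066 0.075  0.075 ] [0.0177 0.0456 0.075 ]
bar -y far [ 0.6279 -0.0738  0.075 ] [ 0.0181 -0.1047  0.075 ]
brass [ 0.6131 -0.0973  0.055 ] [ 1.000e-04 -1.259e-01  5.500e-02]
jaw L [0.5438 0.2015 0.06  ] [-0.0267  0.1797  0.06  ]
jawR [0.5527 0.1402 0.06  ] [-0.0266  0.1177  0.06  ]
bandL [0.5802 0.1387 0.055 ] [0.0004 0.1124 0.055 ]
bandR [0.5815 0.1295 0.055 ] [0.0005 0.1032 0.055 ]
grip tri [ 0.47897533  0.17919588 -0.0386432 ] [-0.0941  0.1667 -0.0386]
grip tri [0.49232274 0.16431237 0.07673197] [-0.0829  0.15    0.0767]
grip tri [0.48294296 0.16391402 0.07400373] [-0.0923  0.151   0.074 ]
```

```bash
cat >> h.py <<'E'
YAW=.1403;O=np.array([.59544,.02734,0])
rx=np.array([np.cos(YAW),np.sin(YAW),0]);ry=np.array([-np.sin(YAW),np.cos(YAW),0])
def lev(a,y,t0=.4,back=0,r=.122,hx=.037):
    """tool pose with grasp point at lever grip, lever angle a, jaw at rig y"""
    g=O+rx*(hx-r*np.cos(a))+ry*y+np.array([0,0,.078+r*np.sin(a)])
    Rt=tilt(YAW,t0-a); return g+Rt.apply([0,0,.019-back]),Rt
E
python3 - <<'E'
from h import *
print(rel(*lev(0,.1485,back=.09)));P,Rt=lev(0,.1485,back=.09);print(P,Rt.as_matrix()[:,2])
print(lev(0,.1485)[0],lev(.9,.1485)[0])
E
```

```text
[ 3.000e-04  2.544e-01 -1.300e-03  2.180e-02 -1.079e-01  3.149e-01]
[0.46313191 0.15862804 0.14339533] [ 0.38559195  0.05445633 -0.92106099]
[0.49783518 0.16352911 0.06049984] [0.52719934 0.16767614 0.15689181]
```

Emit:
send_rows(
  motion=[
    [[0, 0.255, 0, 0.022, -0.108, 0.2, 60], [0, 0.255, 0, 0.022, -0.108, 0.25, 60], [0, 0.255, 0, 0.022, -0.108, 0.315, 60], [0, 0.255, 0, 0.022, -0.108, 0.315, 60], [0, 0.255, 0, 0.022, -0.108, 0.315, 60], [0, 0.255, 0, 0.022, -0.108, 0.315, 60], [0, 0.255, 0, 0.022, -0.108, 0.315, 60]],
  ],
)

```text
time_s: 4.08
tool_pos: [0.4628, 0.1592, 0.143]
tcp_rot: [-0.014, 0.978, 0.069, 0.197]
force: [-0.4, -0.1, 0.7]
opening: 0.06
gripper_force: 0.0
```

```bash
python3 - <<'E'
from h import *
s=arm.read_state();print(s['time_s'],s['tool_pos'],s['qpos'],s['opening'])
p=arm.snapshot("wrist");cv2.imwrite("pics/w2.png",p['color']);np.save("w2.npy",p,allow_pickle=True)
w=np.load("w1.npy",allow_pickle=True).item()
b=box(red(p),(0,0,560,420));a=box(red(w),(190,90,250,175))
print(a[0],b[0]);X=tri([(p,*b[0][0]),(w,*a[0][0])]);print(X,(X-O)@rx,(X-O)@ry)
print(rel(*lev(0,.1485)))
E
```

```text
4.0833 [0.4627541  0.15920285 0.14302066] [ 0.32085164 -0.53566099  2.17368916 -0.07846793  1.1122282   1.77230445] 0.06000063137430978
((219.4193572998047, 129.92721557617188), (64.94029235839844, 23.37952995300293), 87.0643310546875) ((279.0, 227.5), (109.0, 40.0), 90.0)
[0.49010519 0.16305883 0.07973907] -0.0853208577811994 0.14911531031636255
[ 0.0002 -0.0009 -0.0005 -0.0026  0.0008  0.1523]
```

View pics/w2.png

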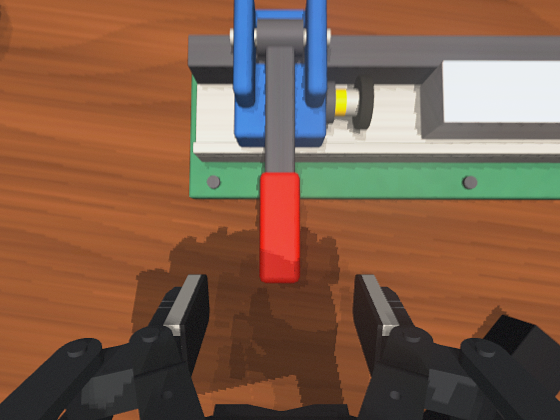

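The grip (260–300, 175–280) sits centred between the fingers, and its triangulated position agrees with the text. Next I advance and close on it.

Emit:
send_rows(
  motion=[
    [[0, 0, 0, -0.002, 0.001, 0.06, 60], [0, 0, 0, -0.002, 0.001, 0.11, 60], [0, 0, 0, -0.002, 0.001, 0.152, 60], [0, 0, 0, -0.002, 0.001, 0.152, 60], [0, 0, 0, -0.002, 0.001, 0.152, 10], [0, 0, 0, -0.002, 0.001, 0.152, 10], [0, 0, 0, -0.002, 0.001, 0.152, 10], [0, 0, 0, -0.002, 0.001, 0.152, 10]],
  ],
)

```text
time_s: 4.8
tool_pos: [0.4984, 0.1635, 0.0614]
tcp_rot: [-0.014, 0.977, 0.068, 0.2]
force: [1.5, -10.0, 4.1]
opening: 0.0232
gripper_force: 62.5
```

```bash
python3 - <<'E'
from h import *
s=arm.read_state();print(s['time_s'],s['tool_pos'],s['opening'],s['gripper_force'],s['force'],s['torque'])
P0,_=lev(0,.1485);Rc=rot(s['tcp_rot'])
for a in np.arange(.12,.97,.12):
    P,Rt=lev(a,.1485)
    P=P-P0+s['tool_pos'];print(rel(P,Rt,s))
E
```

```text
4.8 [0.49835526 0.16352373 0.06138724] 0.023190386049660672 62.51564919948578 [ 1.52673043 -9.96206131  4.07746   ] [-1.52844731 -0.60729685 -0.99589077]
[ 0.0004 -0.079  -0.0006  0.0071  0.     -0.022 ]
[ 0.0003 -0.1554 -0.0006  0.0168  0.     -0.0431]
[ 0.0003 -0.2318 -0.0006  0.029   0.     -0.0628]
[ 3.000e-04 -3.082e-01 -6.000e-04  4.340e-02  0.000e+00 -8.090e-02]
[ 2.000e-04 -3.846e-01 -6.000e-04  5.990e-02  0.000e+00 -9.720e-02]
[ 2.000e-04 -4.610e-01 -7.000e-04  7.830e-02  0.000e+00 -1.114e-01]
[ 2.000e-04 -5.373e-01 -7.000e-04  9.820e-02 -0.000e+00 -1.233e-01]
[ 1.000e-04 -6.137e-01 -7.000e-04  1.193e-01 -0.000e+00 -1.327e-01]
```

Emit:
send_rows(
  motion=[
    [[0, -0.077, 0, 0.007, 0, -0.022, 10], [0, -0.153, 0, 0.017, 0, -0.043, 10], [0, -0.229, 0, 0.029, 0, -0.063, 10], [0, -0.306, 0, 0.043, 0, -0.081, 10], [0, -0.382, 0, 0.06, 0, -0.097, 10], [0, -0.458, 0, 0.078, 0, -0.111, 10], [0, -0.535, 0, 0.098, 0, -0.123, 10], [0, -0.611, 0, 0.119, 0, -0.133, 10]],
  ],
)

```text
time_s: 5.47
tool_pos: [0.5323, 0.1685, 0.1619]
tcp_rot: [0.019, 0.958, 0.067, -0.277]
force: [2.2, 1.3, -17.4]
opening: 0.0231
gripper_force: 61.8
```

Emit:
send_rows(
  motion=[
    [[0, 0, 0, 0, 0, 0, 10], [0, 0, 0, 0, 0, 0, 10]],
  ],
)

```text
time_s: 5.63
tool_pos: [0.5325, 0.1684, 0.1611]
tcp_rot: [0.019, 0.959, 0.067, -0.276]
force: [-1.6, -2.1, -1.2]
opening: 0.0226
gripper_force: 63.2
```

```bash
python3 - <<'E'
from h import *
s=arm.read_state();print(s['time_s'],s['tool_pos'],s['opening'],s['gripper_force'],s['force'],s['torque'],s['qpos'])
print(rot(s['tcp_rot']).as_matrix(),lev(.96,.1485))
p=arm.snapshot("wrist");q=arm.snapshot("side");cv2.imwrite("pics/w3.png",np.hstack([p['color'],q['color'][130:330,150:350].repeat(2,0).repeat(2,1)[:420, :]] ) if 0 else p['color'])
E
```

```text
5.6333 [0.53250742 0.16837486 0.16112149] 0.02261127019214927 63.16811442375183 [-1.59897377 -2.14539069 -1.23007167] [-0.35428134  0.06020521 -0.00701749] [0.23442226 0.24324134 1.48465397 0.05470721 1.97275793 1.67291718]
[[ 8.38212097e-01  1.38886032e-01 -5.27362447e-01]
 [ 1.17401641e-01 -9.90308330e-01 -7.42042199e-02]
 [-5.32557354e-01  2.85658035e-04 -8.46393870e-01]] (array([0.53203488, 0.16835906, 0.16184352]), Rotation.from_matrix(array([[ 0.83893006,  0.13984017, -0.52596681],
                            [ 0.1184803 , -0.99017409, -0.07428117],
                            [-0.5311862 ,  0.        , -0.84725511]])))
```

View pics/w3.png

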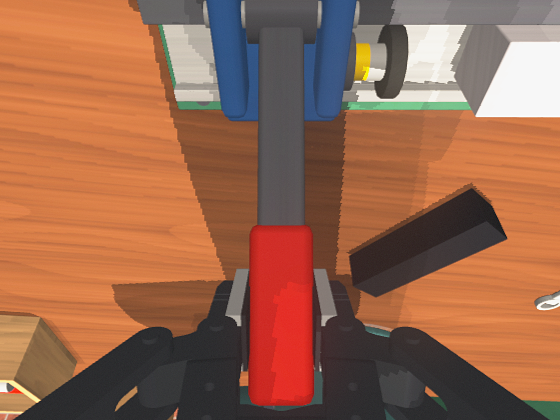

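The lever is lifted and firmly held. The pad and yellow band are visible at (362,62). Next I slide the jaw.

Emit:
send_rows(
  motion=[
    [[0, 0, 0, 0, 0.015, 0, 10], [0, 0, 0, 0, 0.032, 0, 10], [0, 0, 0, 0, 0.048, 0, 10], [0, 0, 0, 0, 0.06, 0, 10], [0, 0, 0, 0, 0.065, 0, 10], [0, 0, 0, 0, 0.069, 0, 10], [0, 0, 0, 0, 0.073, 0, 10], [0, 0, 0, 0, 0.077, 0, 10]],
  ],
)

```text
time_s: 6.4
tool_pos: [0.538, 0.1228, 0.1605]
tcp_rot: [0.019, 0.959, 0.067, -0.275]
force: [-1.2, 4.9, 0.8]
opening: 0.023
gripper_force: 63.3
```

Emit:
send_rows(
  motion=[
    [[0, 0, 0, 0, 0.004, 0, 10], [0, 0, 0, 0, 0.008, 0, 10], [0, 0, 0, 0, 0.012, 0, 10], [0, 0, 0, 0, 0.016, 0, 10], [0, 0, 0, 0, 0.018, 0, 10], [0, 0, 0, 0, 0.02, 0, 10], [0, 0, 0, 0, 0.022, 0, 10], [0, 0, 0, 0, 0.022, 0, 10]],
  ],
)

```text
time_s: 7.07
tool_pos: [0.5399, 0.1095, 0.1604]
tcp_rot: [0.019, 0.959, 0.067, -0.275]
force: [-2.5, 1.5, 5.3]
opening: 0.0226
gripper_force: 63.6
```

```bash
python3 - <<'E'
from h import *
s=arm.read_state();print(s['time_s'],s['tool_pos'],(s['tool_pos']-[.5325,.1684,.161])@ry,s['force']@ry,s['force'],s['torque'])
p=arm.snapshot("wrist");cv2.imwrite("pics/w4.png",p['color']);np.save("w4.npy",p,allow_pickle=True)
E
```

```text
7.0667 [0.53986192 0.10948382 0.16044217] -0.05936676650990175 1.8323493047002488 [-2.51751753  1.49498885  5.26232491] [ 0.08006748  0.68756815 -0.39799127]
```

View pics/w4.png

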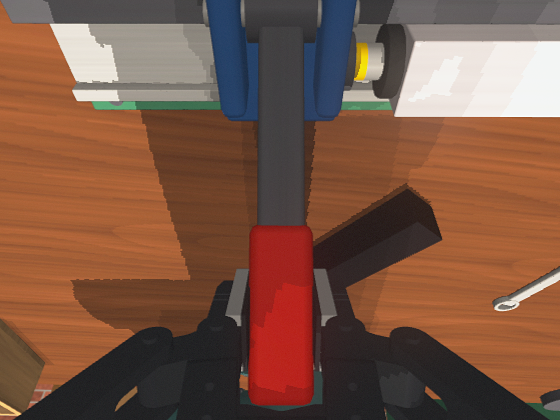

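The pad is now on the bar at (395,62) and pushing it, with the band only slightly reduced. From here I move in small steps and measure the yellow width.

```bash
cat >> h.py <<'E'
def band(p,roi=(340,30,400,100)):
    h=cv2.cvtColor(p['color'],cv2.COLOR_BGR2HSV);l,t,r,b=roi
    m=((h[...,0]>20)&(h[...,0]<33)&(h[...,1]>150)&(h[...,2]>120))[t:b,l:r]
    w=m.sum(1);w=w[w>0];return m.sum(),np.sort(w)[-12:],len(w)
def look():
    s=arm.read_state();p=arm.snapshot("wrist")
    print(s['time_s'],"trav",round(1e3*((s['tool_pos']-[.5325,.1684,.161])@-ry),2),"Fy",round(s['force']@ry,2),s['force'].round(1),band(p));return p
E
python3 - <<'E'
from h import *
print(band({'color':cv2.imread('pics/w3.png')}));look()
E
```

```text
(np.int64(510), array([14, 14, 14, 14, 14, 14, 14, 14, 14, 14, 14, 14]), 38)
7.1167 trav 59.37 Fy 2.01 [-3.   1.6  4.6] (np.int64(424), array([12, 12, 12, 12, 12, 12, 12, 12, 12, 12, 12, 12]), 37)
```

Emit:
send_rows(
  motion=[
    [[0, 0, 0, 0, 0.001, 0, 10], [0, 0, 0, 0, 0.002, 0, 10], [0, 0, 0, 0, 0.003, 0, 10], [0, 0, 0, 0, 0.004, 0, 10], [0, 0, 0, 0, 0.005, 0, 10], [0, 0, 0, 0, 0.006, 0, 10], [0, 0, 0, 0, 0.006, 0, 10]],
  ],
)

```text
time_s: 7.75
tool_pos: [0.5403, 0.1061, 0.1604]
tcp_rot: [0.019, 0.959, 0.067, -0.275]
force: [-4.0, 2.9, 4.5]
opening: 0.0227
gripper_force: 63.6
```

```bash
python3 -c "
from h import *
look()"
```

```text
7.75 trav 62.8 Fy 3.43 [-4.   2.9  4.5] (np.int64(409), array([11, 11, 12, 12, 12, 12, 12, 12, 12, 12, 12, 12]), 37)
```

Emit:
send_rows(
  motion=[
    [[0, 0, 0, 0, 0.001, 0, 10], [0, 0, 0, 0, 0.002, 0, 10], [0, 0, 0, 0, 0.003, 0, 10], [0, 0, 0, 0, 0.004, 0, 10], [0, 0, 0, 0, 0.004, 0, 10]],
  ],
)

```text
time_s: 8.22
tool_pos: [0.5406, 0.1037, 0.1604]
tcp_rot: [0.019, 0.959, 0.067, -0.275]
force: [-3.8, 3.8, 5.7]
opening: 0.0231
gripper_force: 63.6
```

```bash
python3 -c "
from h import *
look()"
```

```text
8.2167 trav 65.17 Fy 4.25 [-3.8  3.8  5.7] (np.int64(411), array([11, 12, 12, 12, 12, 12, 12, 12, 12, 12, 12, 12]), 37)
```

Emit:
send_rows(
  motion=[
    [[0, 0, 0, 0, 0.001, 0, 10], [0, 0, 0, 0, 0.002, 0, 10], [0, 0, 0, 0, 0.003, 0, 10], [0, 0, 0, 0, 0.004, 0, 10], [0, 0, 0, 0, 0.004, 0, 10]],
  ],
)

```text
time_s: 8.68
tool_pos: [0.541, 0.1014, 0.1604]
tcp_rot: [0.019, 0.959, 0.067, -0.275]
force: [-2.7, 3.0, 5.7]
opening: 0.0229
gripper_force: 63.6
```

```bash
python3 -c "
from h import *
look()"
```

```text
8.6833 trav 67.57 Fy 3.39 [-2.7  3.   5.7] (np.int64(412), array([11, 12, 12, 12, 12, 12, 12, 12, 12, 12, 12, 12]), 37)
```

Emit:
send_rows(
  motion=[
    [[0, 0, 0, 0, 0.001, 0, 10], [0, 0, 0, 0, 0.002, 0, 10], [0, 0, 0, 0, 0.002, 0, 10], [0, 0, 0, 0, 0.002, 0, 10]],
  ],
)

```text
time_s: 9.07
tool_pos: [0.5412, 0.1002, 0.1604]
tcp_rot: [0.019, 0.959, 0.067, -0.275]
force: [-4.1, 3.5, 5.6]
opening: 0.0232
gripper_force: 63.6
```

```bash
python3 -c "
from h import *
look()"
```

```text
9.0667 trav 68.75 Fy 4.01 [-4.1  3.5  5.6] (np.int64(407), array([11, 11, 12, 12, 12, 12, 12, 12, 12, 12, 12, 12]), 37)
```

Emit:
send_rows(
  motion=[
    [[0, 0, 0, 0, 0.001, 0, 10], [0, 0, 0, 0, 0.002, 0, 10], [0, 0, 0, 0, 0.003, 0, 10], [0, 0, 0, 0, 0.003, 0, 10]],
  ],
)

```text
time_s: 9.45
tool_pos: [0.5414, 0.0984, 0.1604]
tcp_rot: [0.019, 0.959, 0.067, -0.275]
force: [-4.2, 4.4, 5.6]
opening: 0.0228
gripper_force: 63.6
```

```bash
python3 -c "
from h import *
look()
a=arm.snapshot('top')['color'][160:225,180:370];b=arm.snapshot('side')['color'][160:300,190:310]
cv2.imwrite('pics/c5.png',np.vstack([cv2.resize(a,(760,260),interpolation=2),cv2.resize(b,(380,330),interpolation=2).repeat(2,1)]))"
```

```text
9.45 trav 70.6 Fy 4.95 [-4.2  4.4  5.6] (np.int64(408), array([11, 11, 12, 12, 12, 12, 12, 12, 12, 12, 12, 12]), 37)
```

View pics/c5.png

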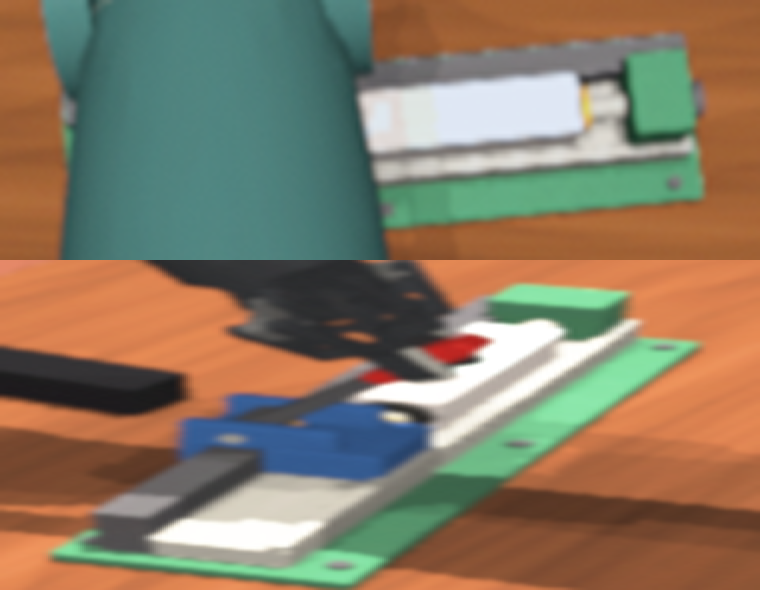

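The bar's end at (583,105) in the top crop nearly touches or covers the brass head. I continue in small steps.

Emit:
send_rows(
  motion=[
    [[0, 0, 0, 0, 0.001, 0, 10], [0, 0, 0, 0, 0.002, 0, 10], [0, 0, 0, 0, 0.002, 0, 10], [0, 0, 0, 0, 0.002, 0, 10]],
  ],
)

```text
time_s: 9.93
tool_pos: [0.5416, 0.0972, 0.1604]
tcp_rot: [0.019, 0.959, 0.067, -0.275]
force: [-4.0, 4.3, 4.8]
opening: 0.0229
gripper_force: 63.6
```

```bash
python3 -c "
from h import *
look()"
```

```text
9.9333 trav 71.78 Fy 4.77 [-4.   4.3  4.8] (np.int64(413), array([12, 12, 12, 12, 12, 12, 12, 12, 12, 12, 12, 12]), 37)
```

Emit:
send_rows(
  motion=[
    [[0, 0, 0, 0, 0.001, 0, 10], [0, 0, 0, 0, 0.002, 0, 10], [0, 0, 0, 0, 0.002, 0, 10], [0, 0, 0, 0, 0.002, 0, 10]],
  ],
)

```text
time_s: 10.32
tool_pos: [0.5417, 0.0961, 0.1604]
tcp_rot: [0.019, 0.959, 0.067, -0.275]
force: [-4.5, 5.6, 5.0]
opening: 0.0232
gripper_force: 63.6
```

```bash
python3 -c "
from h import *
look()"
```

```text
10.3167 trav 72.84 Fy 6.2 [-4.5  5.6  5. ] (np.int64(337), array([ 9,  9,  9, 10, 10, 10, 10, 10, 10, 10, 10, 10]), 37)
```

Emit:
send_rows(
  motion=[
    [[0, 0, 0, 0, 0.001, 0, 10], [0, 0, 0, 0, 0.001, 0, 10], [0, 0, 0, 0, 0.001, 0, 10]],
  ],
)

```text
time_s: 10.62
tool_pos: [0.5418, 0.0957, 0.1604]
tcp_rot: [0.019, 0.959, 0.067, -0.275]
force: [-3.5, 5.8, 5.5]
opening: 0.0226
gripper_force: 63.6
```

```bash
python3 -c "
from h import *
look()"
```

```text
10.6167 trav 73.33 Fy 6.19 [-3.5  5.8  5.5] (np.int64(300), array([8, 8, 8, 8, 9, 9, 9, 9, 9, 9, 9, 9]), 37)
```

Emit:
send_rows(
  motion=[
    [[0, 0, 0, 0, 0.001, 0, 10], [0, 0, 0, 0, 0.001, 0, 10], [0, 0, 0, 0, 0.001, 0, 10]],
  ],
)

```text
time_s: 10.92
tool_pos: [0.5418, 0.0952, 0.1604]
tcp_rot: [0.019, 0.959, 0.067, -0.275]
force: [-4.5, 6.9, 5.3]
opening: 0.0229
gripper_force: 63.6
```

```bash
python3 -c "
from h import *
p=look();cv2.imwrite('pics/c6.png',cv2.resize(p['color'][20:120,320:460],(700,500),interpolation=0))"
```

```text
10.9167 trav 73.83 Fy 7.5 [-4.5  6.9  5.3] (np.int64(268), array([8, 8, 8, 8, 8, 8, 8, 8, 8, 8, 8, 8]), 37)
```

View pics/c6.png

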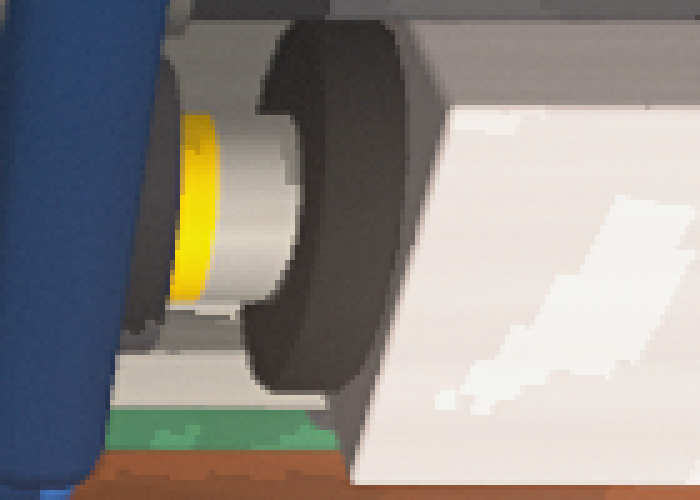

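Contact came at about 72 mm of travel. The band slope is 70 px/mm, so the pad is squeezed about 3.5 mm. I add 0.5 mm and then fold the lever.

Emit:
send_rows(
  motion=[
    [[0, 0, 0, 0, 0.001, 0, 10], [0, 0, 0, 0, 0.001, 0, 10], [0, 0, 0, 0, 0.001, 0, 10]],
  ],
)

```text
time_s: 11.22
tool_pos: [0.5419, 0.0947, 0.1604]
tcp_rot: [0.019, 0.959, 0.067, -0.275]
force: [-4.2, 8.0, 5.3]
opening: 0.0229
gripper_force: 63.6
```

```bash
python3 - <<'E'
from h import *
look();s=arm.read_state()
print(s['tool_pos'],rot(s['tcp_rot']).as_matrix()[:,2])
# rows in commanded frame: start a=.96
P0,R0=lev(.96,0)
for a in np.arange(.84,-.01,-.12):
    P,Rt=lev(a,0);print(round(a,2),np.round(np.r_[(R0.inv()*Rt).as_rotvec()/(np.pi/2),R0.inv().apply(P-P0)/.6],4))
E
```

```text
11.2167 trav 74.33 Fy 8.5 [-4.2  8.   5.3] (np.int64(233), array([7, 7, 7, 7, 7, 7, 7, 7, 7, 7, 7, 7]), 37)
[0.54191739 0.09465775 0.16041712] [-0.52567745 -0.07325062 -0.84752437]
0.84 [ 0.      0.0764  0.     -0.0043 -0.      0.0228]
0.72 [ 0.      0.1528  0.     -0.0059  0.      0.0459]
0.6 [ 0.      0.2292  0.     -0.0047  0.      0.069 ]
0.48 [-0.      0.3056  0.     -0.0008 -0.      0.0919]
0.36 [0.     0.382  0.     0.0059 0.     0.114 ]
0.24 [0.     0.4584 0.     0.0152 0.     0.1353]
0.12 [-0.      0.5348  0.      0.0269  0.      0.1553]
0.0 [-0.      0.6112  0.      0.0409 -0.      0.1737]
```

Emit:
send_rows(
  motion=[
    [[0, 0.038, 0, -0.003, 0, 0.011, 10], [0, 0.076, 0, -0.004, 0, 0.023, 10], [0, 0.115, 0, -0.005, 0, 0.034, 10], [0, 0.153, 0, -0.006, 0, 0.046, 10], [0, 0.191, 0, -0.006, 0, 0.057, 10], [0, 0.215, 0, -0.005, 0, 0.065, 10], [0, 0.215, 0, -0.005, 0, 0.065, 10]],
  ],
)

```text
time_s: 11.85
tool_pos: [0.5183, 0.0914, 0.1286]
tcp_rot: [0.007, 0.992, 0.069, -0.108]
force: [-0.9, 8.0, 0.5]
opening: 0.0227
gripper_force: 63.1
```

```bash
python3 - <<'E'
from h import *
s=arm.read_state();print(s['time_s'],(s['tool_pos']-[.5325,.1684,.161])@-ry,s['force'],s['force']@ry,rot(s['tcp_rot']).as_matrix()[:,2])
p=arm.snapshot("wrist");cv2.imwrite("pics/w7.png",p['color'])
print([r for r in arm.recognise(p,"pad")[:1]],band(p,(300,0,450,150)))
P0,R0=lev(.96-.215*np.pi/2,0)
print(.96-.215*np.pi/2)
for a in np.r_[np.arange(.54,-.01,-.08),0,-.015,-.03]:
    P,Rt=lev(a,0);print(round(a,2),np.round(np.r_[(R0.inv()*Rt).as_rotvec()/(np.pi/2),R0.inv().apply(P-P0)/.6],4))
E
```

```text
11.85 0.07426706473432373 [-0.9370916   7.97560939  0.48109636] 8.028284815230643 [-0.21403404 -0.02923658 -0.97638858]
[{'rect': [202.9, 0.0, 402.4, 405.5], 'score': 0.57}] (np.int64(222), array([6, 6, 6, 6, 6, 7, 7, 7, 7, 7, 7, 7]), 38)
0.6222787897390972
0.54 [ 0.      0.0524  0.     -0.0033 -0.      0.0156]
0.46 [ 0.      0.1033  0.     -0.0052  0.      0.0309]
0.38 [ 0.      0.1542 -0.     -0.0059 -0.      0.0463]
0.3 [ 0.      0.2052 -0.     -0.0054  0.      0.0618]
0.22 [ 0.      0.2561 -0.     -0.0037  0.      0.0771]
0.14 [ 0.      0.307   0.     -0.0007  0.      0.0923]
0.06 [ 0.      0.358   0.      0.0035 -0.      0.1072]
0.0 [ 0.      0.3962  0.      0.0074 -0.      0.1181]
-0.02 [0.     0.4057 0.     0.0085 0.     0.1208]
-0.03 [0.     0.4153 0.     0.0096 0.     0.1234]
```

Travel is holding at 74.3 mm, so I fold the lever the rest of the way.

Emit:
send_rows(
  motion=[
    [[0, 0.052, 0, -0.003, 0, 0.016, 10], [0, 0.103, 0, -0.005, 0, 0.031, 10], [0, 0.154, 0, -0.006, 0, 0.046, 10], [0, 0.205, 0, -0.005, 0, 0.062, 10], [0, 0.256, 0, -0.004, 0, 0.077, 10], [0, 0.307, 0, -0.001, 0, 0.092, 10], [0, 0.358, 0, 0.003, 0, 0.107, 10], [0, 0.396, 0, 0.007, 0, 0.118, 10]],
  ],
)

```text
time_s: 12.62
tool_pos: [0.5083, 0.0899, 0.0599]
tcp_rot: [-0.015, 0.977, 0.068, 0.202]
force: [-30.1, 5.2, 72.8]
opening: 0.0232
gripper_force: 74.3
```

Emit:
send_rows(
  motion=[
    [[0, 0.01, 0, 0, 0, 0.003, 10], [0, 0.01, 0, 0, 0, 0.003, 10], [0, 0.01, 0, 0, 0, 0.003, 10]],
  ],
)

```text
time_s: 12.87
tool_pos: [0.5091, 0.0901, 0.0599]
tcp_rot: [-0.015, 0.976, 0.068, 0.208]
force: [-31.0, 6.2, 36.1]
opening: 0.0228
gripper_force: 71.6
```

```bash
python3 - <<'E'
from h import *
s=arm.read_state();print(s['time_s'],s['tool_pos'],(s['tool_pos']-[.5325,.1684,.161])@-ry,s['force'],s['force']@ry,rot(s['tcp_rot']).as_matrix()[:,2],s['gripper_force'])
E
```

```text
12.8667 [0.50906579 0.0901255  0.05993774] 0.0742283363181893 [-31.0066057    6.22528333  36.12010381] 10.500083354595974 [ 0.40341587  0.05767887 -0.91319701] 71.62851691246033
```

The lever is against its stop, still pressed at 36 N, and travel is unchanged. I release and back off along the tool axis.

Emit:
send_rows(
  motion=[
    [[0, 0, 0, 0, 0, 0, 50], [0, 0, 0, 0, 0, 0, 50], [0, 0, 0, 0, 0, 0, 50], [0, 0, 0, 0, 0, -0.03, 50], [0, 0, 0, 0, 0, -0.09, 50], [0, 0, 0, 0, 0, -0.15, 50], [0, 0, 0, 0, 0, -0.15, 50]],
  ],
)

```text
time_s: 13.45
tool_pos: [0.4729, 0.0843, 0.146]
tcp_rot: [-0.014, 0.975, 0.068, 0.21]
force: [1.1, -0.4, 1.5]
opening: 0.0496
gripper_force: 0.0
```

```bash
python3 - <<'E'
from h import *
s=arm.read_state();print(s['time_s'],s['tool_pos'],s['force'],s['opening'])
p=arm.snapshot("wrist");cv2.imwrite("pics/w8.png",p['color']);print(band(p,(300,60,450,150)))
print(box(red(p),(150,100,450,380))[0], box(red({'color':cv2.imread('pics/w2.png')}),(0,0,560,420))[0],band({'color':cv2.imread('pics/w2.png')},(300,60,450,150)))
E
```

```text
13.45 [0.47292325 0.0842786  0.14596858] [ 1.1306733  -0.35694177  1.53606911] 0.049624452124942216
(np.int64(117), array([5, 5, 5, 5, 5, 5, 5, 5, 5, 5, 5, 5]), 25)
((279.0, 230.5), (107.0, 38.0), 90.0) ((279.0, 227.5), (109.0, 40.0), 90.0) (np.int64(271), array([11, 11, 11, 11, 11, 11, 11, 11, 11, 11, 11, 11]), 26)
```

View pics/w8.png

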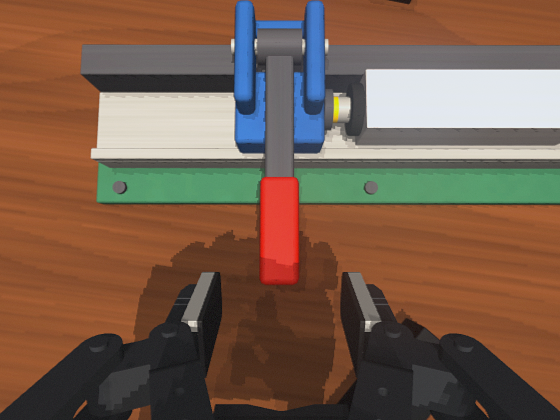

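The lever is level again at (279,230). The pad is on the bar, with about 45–50% of the yellow band left at (337,108), and the gripper is clear. I hand the job in.

```bash
python3 -c "
from cell import arm
print(arm.sign_off())"
```

```text
the job is handed in; nothing more can be done
None
```

The bar is clamped: its spring pad holds it against the brass stop squeezed in about 4 mm, the red lever is folded down and locked, the gripper is clear, the arm never went near the wrench, tin or tray, and the job was handed in at about 13.5 s.

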